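# Index the rotary board holder to its next hole

## Task

Turn the rotary circuit-board holder on to its next index hole: pull the red sprung knob up until its pin is out of the home hole, swing the blue arm smoothly counter-clockwise (seen from above), and let the pin drop fully home into the first hole of the brass plate, which you will have to find by feel. Never wrench the arm against an engaged pin or press the pin hard on the plates, leave the holder released and still, and leave everything else on the bench where it is.

Things in the scene. Friction and masses are not known exactly. Their poses are not given: they have to be found in the camera images.
- index_plate: Bare aluminium arc plate fixed on the rotary holder's round grey foot (290 mm across, 18 mm high, bolted down). Origin: on the vertical turning axis, at bench height; x points to the home hole, z up; angles run counter-clockwise from above. Radius 102 to 138 mm, -0.36 to 0.58 rad, top 30 mm above the bench. Its home hole: 10 mm wide, chamfered, at 120 mm radius, 0 rad.
- turntable (a joint): Angle (rad) of the turning part: 0 with the pin in the home hole, growing counter-clockwise from above; stops at -0.25 and 1.80. It is a steel disc 176 mm across carrying a clamped board (highest point 57 mm above the bench) and a blue arm 28 mm wide, top 44 mm above the bench, with the sprung pin at 120 mm from the axis. Light drag (0.12 N m, 1 N at the pin); stays where left.
- plunger (a joint): Lift (m) of the sprung knob and its pin, straight up: 0 with the pin fully home in a hole, about 0.007 with its tip standing on a plate, clear of the plates above 0.008, upper stop at 0.016. A spring pushes it down with 5.5 N at 0, 9.5 N at the stop; let go, it goes down by itself.
- knob_grip (a point): Middle of the red knob, a plain upright cylinder 25 mm across, 30 mm tall, at the arm's end; this point is 15 mm below its top and, pin home, 79 mm above the bench. Under the knob an 8 mm rod, and 12 mm lower a 20 mm collar on the arm. Gripped, the pin cannot drop; with the fingers opened a little it falls by itself while a finger still pushes the knob sideways.
- index_pin: The steel pin under the knob, 8 mm across with a round tip; origin at the tip, which is 22 mm above the bench with the pin home (8 mm deep in the hole). It rises and turns with the knob.
- board_single: Loose circuit board 55 x 75 x 4 mm lying beside the holder, bystander; origin at the centre of its underside.
- board_stack: Loose stack of circuit boards 55 x 75 x 14 mm beside the holder, bystander; origin at the centre of its underside.
- mug: Blue mug, 76 mm across and 95 mm tall, bystander; origin at the centre of its underside.
- carton: Cardboard carton 120 x 120 x 100 mm, bystander; origin at the centre of its underside.
- wrench: Steel spanner lying on the bench, bystander; origin at about its middle.
- screwdriver: Screwdriver with a yellow handle lying on the bench, bystander; origin at about its middle.
- parts_tray: Open blue parts tray 120 x 160 x 45 mm, bystander; origin at the centre of its underside.
- search_start (a point): Where the search for the next hole starts: on the brass plate at 120 mm radius, 0.70 rad, 30 mm above the bench. The brass plate continues the aluminium one (same width, top 0.4 mm lower) to about 1.95 rad and is clamped by eye: its first hole (10 mm wide, chamfered), the next one, lies 6 to 35 mm farther counter-clockwise along the arc. A second hole, not wanted, is 0.70 rad beyond the first.

How it is judged (in metres and radians):
On the way, in this order (a step that is already met when the one before it is completed fails the run):
1. the pin is pulled clear of the home hole, the arm still at home (value of joint plunger above 0.0082 m and value of joint turntable below 0.12 rad), for 0.1 s.
2. with the pin out, the arm is swung counter-clockwise away from the home hole (value of joint turntable above 0.4 rad and value of joint plunger above 0.006 m), for 0.05 s.
At the end, for the whole second after the job is handed in: the knob is down to within 2 mm of fully home with the pin in the first hole of the brass plate (arm angle between 0.70 and 1.04 rad) and the turning part is at rest (under 0.05 rad/s) (value of joint plunger below 0.002 m and value of joint turntable between 0.7 and 1.04 rad and velocity of joint turntable between -0.05 and 0.05 rad/s); the robot touches nothing.
It fails at once if the pin is wrenched or pressed against the plates with more than 30 N (contact force between index_pin and index_plate above 30 N).
It fails at once if the turning part is spun faster than 2 rad/s (velocity of joint turntable above 2 rad/s or velocity of joint turntable below -2 rad/s).
It fails at once if a bystander is moved by more than 15 mm (distance of any of board_single, board_stack, mug, carton, wrench, screwdriver, parts_tray from where it was at the start of the episode above 0.015 m).
It also fails if it takes over 51 s, if anything falls off the work surface, if the arm or the gripper's body presses on something with over 40 N, if the wrist force passes 120 N, or if a joint passes its speed limit or range.

## Robot

A 7-joint arm with a two-finger parallel gripper is mounted at the origin on the work surface. World frame = base frame: x ahead of the robot, y to its left, z up, the work surface at z = 0. Lengths are in m, angles in degrees, forces in N, time in s.
With the tool pointing down it reaches from about 0.4 to 0.75 m from the base axis. Payload 19.5 kg.
Tool frame: the origin (TCP) lies on the centre line of the jaws, within the pads' length; the fingertips stand 11 mm ahead of it and the grasp point (between the pads) lies 8 mm behind it (bot.tip_reach is the distance from the TCP to the fingertips, in m); z points along the fingers, y is the line along which they close (so a half turn about z gives the same grasp; the last joint's range is limited). The gripper opens to 85 mm and grips with 20 to 120 N. Pads are 22 mm wide; open, the fingers measure 114 mm over their backs; the gripper's body (76 mm by 85 mm) begins 54 mm behind the grasp point. The pads swing forward as they close: fully open they stand 13 mm farther back than shut.
Start: joints at [-67.305, 40.479, -1.581, 85.061, 1.261, 54.483, -4.326], TCP at [0.244, 0.521, 0.242] pointing down, gripper open.
Joint ranges: [-155.06, 155.06], [-18.47, 123.98], [-90, 86.84], [0, 140.48], [-83.41, 263.41], [0, 116], [-161.91, 161.91]. Speed limits (degrees/s): [108.29, 108.29, 147.25, 147.25, 172.46, 172.46, 172.46].

## Interface

Orientations are given as [roll, pitch, yaw] about the fixed x, y, z axes, in that order (R = Rz(yaw) Ry(pitch) Rx(roll)).
In Python, from plant import sense, eyes, bot gives the robot as it stands.
- The arm moves only by the tool send_rows, never from a script. Its arguments are lists of equal length, an entry for each row: "slide": the shift along the tool's x, y, z scaled (see below), a list of three; "twist": the turn, a rotation vector about the tool's x, y, z scaled (see below), a list of three. A call has 1 to 12 rows; each row shifts and turns the commanded pose from where the row before left it, along the tool's axes as they then stand; what a row does not reach is not made up. The controller multiplies each number of a shift by 10 cm and each number of a turn by 30 degrees. A row lasts 1/8 s, in which the tool goes at most 62.5 mm and 10.7 degrees, less where a joint would pass 70% of its speed; a pose out of reach is approached as far as the arm can. A call with a number of a shift or a turn outside -1 to 1 is refused whole. A call with a gripper value outside its range is refused whole. "fingers" is the opening in per cent of the stroke, from 0 (shut) to 100 (fully open), set as the call begins (left out, the last holds). The fingers move at their own pace and stop on an object; the grip force is fixed at half the most. Time passes only in rows, so rows that do not move let the fingers close. It gives the time, the measured TCP pose, the force, the opening and the grip force at its end, in the units of the state.
- sense(): the state, without advancing time (a new reading comes with each control period).
- eyes.capture(name): name is "side" or "top"; returns a dict with "color" (400x640x3 uint8, blue, green, red), "camera_matrix" (3x3 intrinsics, pixels), "eye" and "rotation" of the camera in the world. Camera axes: x right, y down, z forward; pixel columns grow to the right and rows downward; lengths in m; the calibration is good to about 2 mm. A picture is of the moment at which its call begins. There is no depth.
- bot.hand_in(): hands the job in; it is judged then, once.
The state is a dict: "time": time; "joint_pos": joint angles; "qvel": joint speeds; "effort": joint torques, N m; "ee_pos": TCP position; "tool_rot": TCP orientation; "wrist_force": force on the tool from outside, world axes, zero at the start; "wrist_torque": the same for the moment, N m; "grip_width": finger opening in m; "grasp_force": force on a finger pad.
Only numpy, scipy, OpenCV 4.12 (cv2) and the standard library are available. Lean on these libraries where they do the work, as an engineer would, in place of code of your own. Each camera call takes 0.05 s, during which the arm holds its last target. There are 200 camera calls.

## Working session

There is one attempt and no reset: what is moved stays moved. The work goes in short steps, Python scripts to look and compute and a tool call to move; the robot and the scene stay as the last step left them, time stands still between calls to the robot, and variables do not carry over. Pictures are saved under pics/ and viewed, at most 10 in all, crops included, and the job is handed in when it is done.

Besides the shell and the picture viewer there is one more tool, called after "Call:" by a JSON object that holds its "name" and its "arguments". send_rows: Moves the arm, as the interface text tells. Its arguments: {"type":"object","properties":{"slide":{"type":"array"},"twist":{"type":"array"},"fingers":{"type":"number"}},"required":["slide","twist"]}

```bash
mkdir -p pics; ls; python3 - <<'E'
from plant import sense, eyes, bot
import cv2
s=sense();print({k:s[k] for k in("time","ee_pos","tool_rot","wrist_force","grip_width")})
for n in("top","side"):
    c=eyes.capture(n);cv2.imwrite(f"pics/{n}0.png",c["color"]);print(n,c["camera_matrix"],c["eye"],c["rotation"])
E
```

```text
pics
{'time': 0.0, 'ee_pos': array([0.24366288, 0.5205317 , 0.24182592]), 'tool_rot': array([-1.79935940e+02,  1.56146073e-03,  1.54913309e+02]), 'wrist_force': array([-0.005976  , -0.53424042,  0.12941057]), 'grip_width': 0.08536584644124649}
top [[433.5018995    0.         323.88325614]
 [  0.         433.5018995  191.52327339]
 [  0.           0.           1.        ]] [0.30758382 0.00495929 1.49761388] [-171.94182943   -0.28616906  -88.79418491]
side [[409.01120791   0.         319.88133579]
 [  0.         409.01120791 197.09204959]
 [  0.           0.           1.        ]] [-0.10656386 -0.62187859  0.83567088] [-1.30415709e+02  3.34933926e-02 -4.44423211e+01]
```

View pics/top0.png

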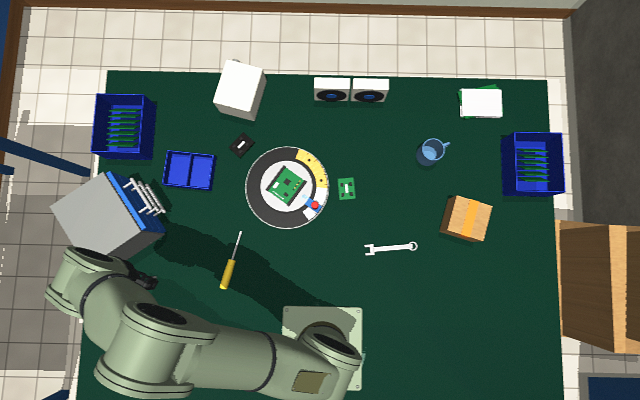

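View pics/side0.png

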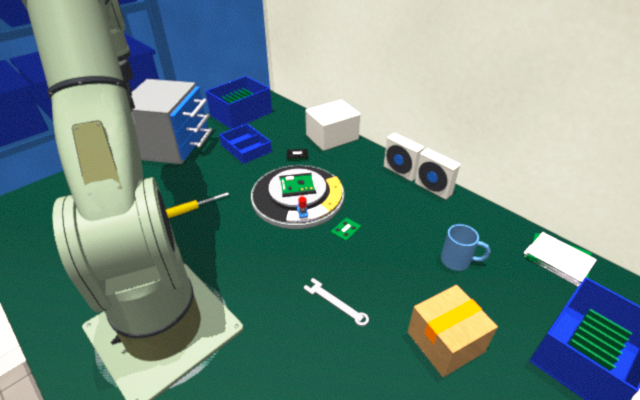

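The top view shows the foot at about (287,187), the red knob at (315,205) and the brass plate at (313,165). In the side view the knob is at (302,202) and the foot at about (297,195).

```bash
cat >h.py <<'E'
from plant import sense, eyes, bot
import cv2, numpy as np
from scipy.spatial.transform import Rotation as R
def ray(c,uv):
    K=c["camera_matrix"];d=np.linalg.inv(K)@np.array([uv[0],uv[1],1.]);d=R.from_euler("xyz",c["rotation"],degrees=True).as_matrix()@d
    return np.array(c["eye"]),d/np.linalg.norm(d)
def plane(c,uv,z):
    e,d=ray(c,uv);return e+d*(z-e[2])/d[2]
def tri(r):
    A=sum(np.eye(3)-np.outer(d,d) for e,d in r);b=sum((np.eye(3)-np.outer(d,d))@e for e,d in r)
    p=np.linalg.solve(A,b);return p,[np.linalg.norm(np.cross(p-e,d)) for e,d in r]
def red(im,box):
    h=cv2.cvtColor(im,cv2.COLOR_BGR2HSV);m=(((h[...,0]<8)|(h[...,0]>172))&(h[...,1]>130)&(h[...,2]>70)).astype(np.uint8)
    x0,y0,x1,y1=box;k=np.zeros_like(m);k[y0:y1,x0:x1]=m[y0:y1,x0:x1]
    n,l,st,ce=cv2.connectedComponentsWithStats(k);i=1+np.argmax(st[1:,4]);return ce[i],st[i]
E
python3 - <<'E'
from h import *
C={n:eyes.capture(n) for n in("top","side")}
B={"top":(240,140,335,235),"side":(245,160,350,230)}
r=[]
for n in C:
    ce,st=red(C[n]["color"],B[n]);print(n,ce,st);r.append(ray(C[n],ce))
    print(plane(C[n],ce,.079),plane(C[n],ce,.094))
print(tri(r))
# foot outline: non-green against bench
for n,h in(("top",.018),("side",.018)):
    im=C[n]["color"];x0,y0,x1,y1=B[n]; hs=cv2.cvtColor(im,cv2.COLOR_BGR2HSV)
    m=((hs[...,1]<110)).astype(np.uint8); k=np.zeros_like(m);k[y0:y1,x0:x1]=m[y0:y1,x0:x1]
    cs,_=cv2.findContours(k,0,cv2.CHAIN_APPROX_NONE);c=max(cs,key=cv2.contourArea)
    P=np.array([plane(C[n],p[0],h)[:2] for p in c]);print(n,len(c),(cv2.minEnclosingCircle((P*1000).astype(np.float32))),cv2.fitEllipse((P*1000).astype(np.float32)))
im=[cv2.resize(C[n]["color"][B[n][1]:B[n][3],B[n][0]:B[n][2]],None,fx=4,fy=4,interpolation=cv2.INTER_CUBIC) for n in C]
H=max(i.shape[0] for i in im);cv2.imwrite("pics/c.png",np.hstack([cv2.copyMakeBorder(i,0,H-i.shape[0],0,0,0) for i in im]))
E
```

```text
top [314.55813953 204.69767442] [311 201   8   8  43]
[0.46409118 0.03185903 0.079     ] [0.46243632 0.0315746  0.094     ]
side [302.16       202.10666667] [299 197   8  12  75]
[0.46450102 0.03224194 0.079     ] [0.45318042 0.01927487 0.094     ]
(array([0.46407175, 0.03182103, 0.07951607]), [np.float64(4.6795454034286996e-05), np.float64(4.679545403431292e-05)])
top 237 ((530.5731201171875, 130.8751220703125), 146.9115447998047) ((530.8863525390625, 130.74392700195312), (288.8417053222656, 289.9432067871094), 171.7736358642578)
side 301 ((525.9075317382812, 126.86888122558594), 155.71226501464844) ((523.2215576171875, 130.22500610351562), (282.338623046875, 307.86322021484375), 136.25169372558594)
```

View pics/c.png

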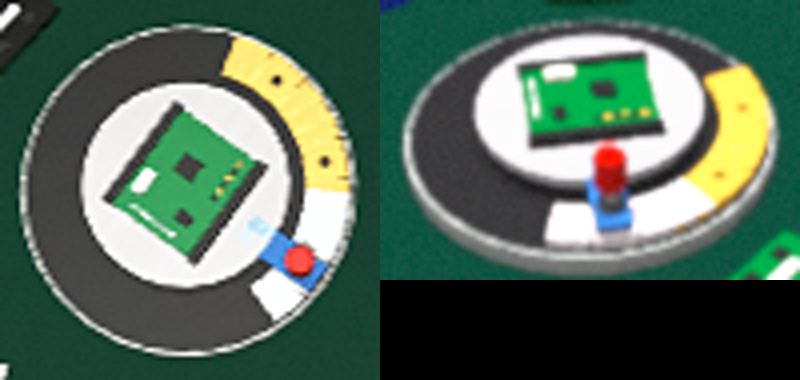

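Call:
{"name": "send_rows", "arguments": {"slide": [[0,0,0],[0,0,0],[0,0,0],[0,0,0],[0,0,0],[0,0,0],[0,0,0],[0,0,0],[0,0,0],[0,0,0],[0,0,0]], "twist": [[0,0,0.33],[0,0,0.33],[0,0,0.33],[0,0,0.33],[0,0,0.33],[0,0,0.33],[0,0,0.33],[0,0,0.33],[0,0,0.33],[0,0,0.33],[0,0,0]]}}

```text
time: 1.58
ee_pos: [0.2435, 0.5208, 0.242]
tool_rot: [180.0, 0.0, 56.0]
wrist_force: [0.4, 0.5, 0.4]
grip_width: 0.0852
grasp_force: 0.0
```

```bash
cat >>h.py <<'E'
A=np.array([.5309,.1307])
def to(x,y,z,yaw=None):
    s=sense();M=R.from_euler("xyz",s["tool_rot"],degrees=True)
    d=M.inv().apply(np.array([x,y,z])-s["ee_pos"]);print("t",round(s["time"],2),"ee",s["ee_pos"].round(4),"rot",s["tool_rot"].round(2),"F",np.round(s["wrist_force"],1),"slide units",(d*10).round(3))
    if yaw is not None: print("twist units",((M.inv()*R.from_euler("xyz",[180,0,yaw],degrees=True)).as_rotvec(degrees=True)/30).round(3))
E
python3 - <<'E'
from h import *
to(.4641,.0318,.15,56); print(sense()["joint_pos"])
c=eyes.capture("top")
k=np.array([.4641,.0318])-A;a0=np.arctan2(k[1],k[0])
hs=cv2.cvtColor(c["color"],cv2.COLOR_BGR2GRAY)
for u,v in((321.2,180.2),(309.2,160)):
    u0,v0=int(round(u))-3,int(round(v))-3;p=hs[v0:v0+7,u0:u0+7].astype(float);w=np.clip(np.median(p)-p-20,0,None);yy,xx=np.mgrid[v0:v0+7,u0:u0+7]
    q=((xx*w).sum()/w.sum(),(yy*w).sum()/w.sum());P=plane(c,q,.0296)[:2]-A;print(q,P,np.hypot(*P),(np.arctan2(P[1],P[0])-a0))
E
```

```text
t 1.57 ee [0.2435 0.5208 0.242 ] rot [1.7998e+02 3.0000e-02 5.5980e+01] F [0.4 0.5 0.4] slide units [-2.818  4.564  0.924]
twist units [ 0.001  0.001 -0.001]
[-81.65350827  43.32337167  28.04658631  85.57682045 -22.64399491
  56.8203346  -81.61656578]
(np.float64(320.7216494845361), np.float64(179.9458762886598)) [ 0.0245281  -0.11700119] 0.11954458098862375 0.8006919932085426
(np.float64(308.6927152317881), np.float64(159.69139072847682)) [ 0.09455732 -0.07388006] 0.1199972901655557 1.501591136893531
```

Call:
{"name": "send_rows", "arguments": {"slide": [[-0.235,0.38,0.077],[-0.235,0.38,0.077],[-0.235,0.38,0.077],[-0.235,0.38,0.077],[-0.235,0.38,0.077],[-0.235,0.38,0.077],[-0.235,0.38,0.077],[-0.235,0.38,0.077],[-0.235,0.38,0.077],[-0.235,0.38,0.077],[-0.235,0.38,0.077],[-0.235,0.38,0.077]], "twist": [[0,0,0],[0,0,0],[0,0,0],[0,0,0],[0,0,0],[0,0,0],[0,0,0],[0,0,0],[0,0,0],[0,0,0],[0,0,0],[0,0,0]]}}

```text
time: 3.12
ee_pos: [0.464, 0.0303, 0.1498]
tool_rot: [180.0, -0.0, 56.2]
wrist_force: [0.7, 0.8, 0.0]
grip_width: 0.0854
grasp_force: 0.0
```

```bash
python3 - <<'E'
from h import *
to(.4641,.0318,.073,56); print(sense()["joint_pos"],bot.tip_reach)
c=eyes.capture("side");cv2.imwrite("pics/s1.png",c["color"][80:260,180:420])
E
```

```text
t 3.12 ee [0.464  0.0303 0.1498] rot [ 1.800e+02 -4.000e-02  5.619e+01] F [0.7 0.8 0. ] slide units [ 0.012 -0.007  0.768]
twist units [ 0.    -0.001  0.006]
[-14.53333526  41.27965552  12.15750834 114.06658061 -18.25763424
  26.43173935 -22.69310664] 0.011
```

Call:
{"name": "send_rows", "arguments": {"slide": [[0.01,-0.01,0.15],[0,0,0.15],[0,0,0.15],[0,0,0.15],[0,0,0.1],[0,0,0.06],[0,0,0],[0,0,0]], "twist": [[0,0,0],[0,0,0],[0,0,0],[0,0,0],[0,0,0],[0,0,0],[0,0,0],[0,0,0]]}}

```text
time: 4.18
ee_pos: [0.4633, 0.0331, 0.0743]
tool_rot: [180.0, -0.0, 55.9]
wrist_force: [-0.0, 0.2, -0.6]
grip_width: 0.0852
grasp_force: 0.0
```

```bash
python3 - <<'E'
from h import *
to(.4641,.0318,.073,56)
a=eyes.capture("side")["color"][140:260,230:390];b=eyes.capture("top")["color"][140:260,240:400]
cv2.imwrite("pics/s2.png",np.hstack([cv2.resize(i,(400,300),interpolation=cv2.INTER_CUBIC) for i in(a,b)]))
E
```

```text
t 4.17 ee [0.4633 0.0331 0.0743] rot [ 1.7998e+02 -1.0000e-02  5.5940e+01] F [-0.   0.2 -0.6] slide units [-0.006  0.014  0.013]
twist units [ 0.001 -0.    -0.002]
```

View pics/s2.png

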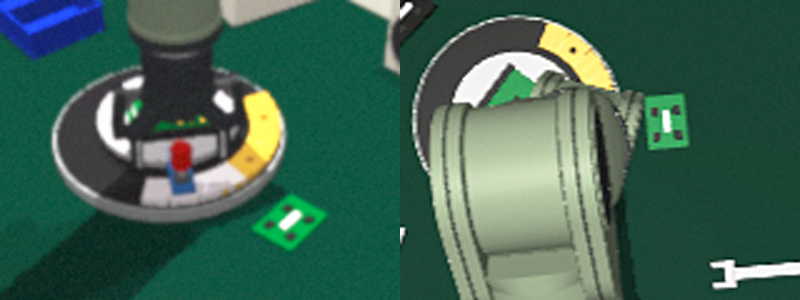

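The side crop shows the knob standing centrally between the open fingers at about (180,155). I'll correct the centring by 1.4 mm and close in stages, feeling for side force.

Call:
{"name": "send_rows", "arguments": {"slide": [[-0.006,0.014,0.01],[0,0,0],[0,0,0],[0,0,0],[0,0,0],[0,0,0]], "twist": [[0,0,0],[0,0,0],[0,0,0],[0,0,0],[0,0,0],[0,0,0]], "fingers": 34}}

```text
time: 5.03
ee_pos: [0.4639, 0.0317, 0.0729]
tool_rot: [180.0, 0.0, 55.9]
wrist_force: [0.7, -0.8, -0.2]
grip_width: 0.0291
grasp_force: 0.0
```

```bash
python3 - <<'E'
from h import *
to(.4641,.0318,.073,56);print(sense()["grip_width"])
E
```

```text
t 5.03 ee [0.4639 0.0317 0.0729] rot [1.800e+02 1.000e-02 5.591e+01] F [ 0.7 -0.8 -0.2] slide units [ 0.002  0.001 -0.001]
twist units [ 0.     0.    -0.003]
0.029111788565983236
```

Call:
{"name": "send_rows", "arguments": {"slide": [[0,0,0],[0,0,0],[0,0,0]], "twist": [[0,0,0],[0,0,0],[0,0,0]], "fingers": 31}}

```text
time: 5.4
ee_pos: [0.4639, 0.0318, 0.0729]
tool_rot: [-180.0, 0.0, 55.9]
wrist_force: [-1.2, -0.5, 0.2]
grip_width: 0.0266
grasp_force: 0.4
```

Call:
{"name": "send_rows", "arguments": {"slide": [[0,0,0],[0,0,0],[0,0,0]], "twist": [[0,0,0],[0,0,0],[0,0,0]], "fingers": 29.8}}

```text
time: 5.78
ee_pos: [0.4639, 0.0317, 0.0729]
tool_rot: [-180.0, 0.0, 55.9]
wrist_force: [-1.2, -0.2, 0.3]
grip_width: 0.0254
grasp_force: 0.5
```

Call:
{"name": "send_rows", "arguments": {"slide": [[0,0,0],[0,0,0],[0,0,0]], "twist": [[0,0,0],[0,0,0],[0,0,0]], "fingers": 26}}

```text
time: 6.15
ee_pos: [0.464, 0.0317, 0.0731]
tool_rot: [180.0, -0.0, 55.9]
wrist_force: [-1.7, -0.1, 6.7]
grip_width: 0.0232
grasp_force: 54.5
```

Call:
{"name": "send_rows", "arguments": {"slide": [[0,0,-0.03],[0,0,-0.03],[0,0,-0.03],[0,0,-0.03],[0,0,0],[0,0,0]], "twist": [[0,0,0],[0,0,0],[0,0,0],[0,0,0],[0,0,0],[0,0,0]]}}

```text
time: 6.9
ee_pos: [0.4639, 0.0317, 0.0849]
tool_rot: [-180.0, 0.0, 55.9]
wrist_force: [0.0, 1.2, -9.0]
grip_width: 0.0232
grasp_force: 54.0
```

```bash
python3 - <<'E'
from h import *
to(.4641,.0318,.085,56)
c=eyes.capture("side");ce,st=red(c["color"],(245,150,350,230));print(ce,st)
E
```

```text
t 6.9 ee [0.4639 0.0317 0.0849] rot [-1.800e+02  1.000e-02  5.592e+01] F [ 0.   1.2 -9. ] slide units [ 0.002  0.001 -0.001]
twist units [-0.     0.    -0.003]
[302.37113402 197.97938144] [298 192   9  13  97]
```

Call:
{"name": "send_rows", "arguments": {"slide": [[0.0005,0.036,0],[0.0022,0.072,0],[0.0022,0.072,0],[0.0022,0.072,0],[0.0022,0.072,0],[0.0022,0.072,0],[0.0022,0.072,0],[0.0022,0.072,0],[0.0022,0.072,0],[0.0022,0.072,0],[0.0022,0.072,0],[0.0005,0.036,0]], "twist": [[0,0,-0.0573],[0,0,-0.1146],[0,0,-0.1146],[0,0,-0.1146],[0,0,-0.1146],[0,0,-0.1146],[0,0,-0.1146],[0,0,-0.1146],[0,0,-0.1146],[0,0,-0.1146],[0,0,-0.1146],[0,0,-0.0573]]}}

```text
time: 8.45
ee_pos: [0.5394, 0.0112, 0.0848]
tool_rot: [-180.0, 0.0, 93.9]
wrist_force: [-1.0, -2.2, -8.5]
grip_width: 0.0237
grasp_force: 54.0
```

```bash
cat >>h.py <<'E'
def ang():
    s=sense();d=s["ee_pos"][:2]-A;th=np.arctan2(d[1],d[0])+np.radians(124.05)
    M=R.from_euler("xyz",s["tool_rot"],degrees=True)
    print("t %.2f r %.4f th %.4f z %.4f yaw-err %.2f"%(s["time"],np.hypot(*d),th,s["ee_pos"][2],s["tool_rot"][2]-55.95-np.degrees(th)),"F tool",M.inv().apply(s["wrist_force"]).round(1),"grip",round(s["grip_width"],4),round(float(np.max(s["grasp_force"])),1))
E
python3 -c "from h import *;ang()"
```

```text
t 8.45 r 0.1198 th 0.6654 z 0.0848 yaw-err -0.20 F tool [-2.1 -1.1  8.5] grip 0.0237 54.0
```

Call:
{"name": "send_rows", "arguments": {"slide": [[0.001,0.048,0],[0.001,0.048,0],[0,0,0.015],[0,0,0.015],[0,0,0],[0,0,0]], "twist": [[0,0,-0.0764],[0,0,-0.0764],[0,0,0],[0,0,0],[0,0,0],[0,0,0]]}}

```text
time: 9.2
ee_pos: [0.5486, 0.0123, 0.0819]
tool_rot: [180.0, 0.0, 98.3]
wrist_force: [1.3, -5.4, -8.4]
grip_width: 0.0233
grasp_force: 54.1
```

```bash
python3 - <<'E'
from h import *
ang()
c=eyes.capture("side");ce,st=red(c["color"],(245,120,380,260));print(ce,st)
im=cv2.resize(c["color"][150:250,250:380],(780,600),interpolation=cv2.INTER_CUBIC);cv2.imwrite("pics/s3.png",im)
E
```

```text
t 9.20 r 0.1198 th 0.7429 z 0.0819 yaw-err -0.22 F tool [-5.5  0.5  8.4] grip 0.0233 54.1
[330.97560976 187.92682927] [329 183   5  12  41]
```

View pics/s3.png

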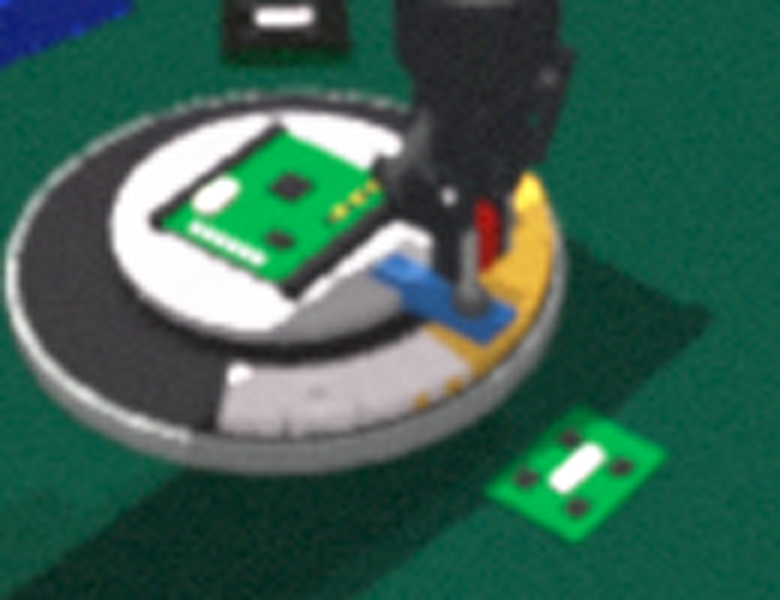

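The arm is over the start of the brass plate, and the red knob is held between the fingers at about (487,235) in the crop. Next I'll ease the grip so the pin rests on the plate.

Call:
{"name": "send_rows", "arguments": {"slide": [[0,0,0],[0,0,0],[0,0,0]], "twist": [[0,0,0],[0,0,0],[0,0,0]], "fingers": 32}}

```text
time: 9.62
ee_pos: [0.5487, 0.0127, 0.0821]
tool_rot: [180.0, -0.0, 98.3]
wrist_force: [0.3, 0.1, -0.3]
grip_width: 0.0273
grasp_force: 0.0
```

```bash
python3 - <<'E'
from h import *
ang()
c=eyes.capture("side");ce,st=red(c["color"],(245,120,380,260));print(ce,st)
E
```

```text
t 9.62 r 0.1194 th 0.7436 z 0.0821 yaw-err -0.22 F tool [0.  0.3 0.3] grip 0.0273 0.0
[330.4893617  188.76595745] [328 184   6  12  47]
```

Call:
{"name": "send_rows", "arguments": {"slide": [[0,0.01,0],[0,0.01,0],[0,0.01,0],[0,0.01,0],[0,0,0]], "twist": [[0,0,-0.016],[0,0,-0.016],[0,0,-0.016],[0,0,-0.016],[0,0,0]]}}

```text
time: 10.3
ee_pos: [0.5528, 0.013, 0.0819]
tool_rot: [180.0, 0.0, 100.2]
wrist_force: [0.2, -0.5, -0.5]
grip_width: 0.0278
grasp_force: 0.0
```

```bash
cat >look.py <<'E'
from h import *
ang()
c=eyes.capture("side");ce,st=red(c["color"],(245,120,380,260));print(ce,st)
E
python3 look.py
```

```text
t 10.30 r 0.1197 th 0.7785 z 0.0819 yaw-err -0.31 F tool [-0.5  0.1  0.5] grip 0.0278 0.0
[331.32432432 188.75675676] [330 184   4  12  37]
```

Call:
{"name": "send_rows", "arguments": {"slide": [[0,0.01,0],[0,0.01,0]], "twist": [[0,0,-0.014],[0,0,-0.014]]}}

```text
time: 10.6
ee_pos: [0.5546, 0.0134, 0.0819]
tool_rot: [180.0, 0.0, 101.1]
wrist_force: [0.2, -0.1, -0.2]
grip_width: 0.0272
grasp_force: 0.0
```

```bash
python3 look.py
```

```text
t 10.60 r 0.1197 th 0.7940 z 0.0819 yaw-err -0.34 F tool [-0.1  0.2  0.2] grip 0.0272 0.0
[331.97222222 189.36111111] [330 185   5  12  36]
```

Call:
{"name": "send_rows", "arguments": {"slide": [[0,0.01,0],[0,0.01,0]], "twist": [[0,0,-0.013],[0,0,-0.013]]}}

```text
time: 10.9
ee_pos: [0.5564, 0.0138, 0.0819]
tool_rot: [-180.0, 0.0, 101.9]
wrist_force: [-1.2, -0.6, 0.1]
grip_width: 0.0269
grasp_force: 0.5
```

```bash
python3 look.py; python3 - <<'E'
from h import *
im=np.hstack([cv2.resize(eyes.capture(n)["color"][b[1]:b[3],b[0]:b[2]],(400,400),interpolation=cv2.INTER_CUBIC) for n,b in(("side",(290,150,370,230)),("top",(260,130,340,210)))])
cv2.imwrite("pics/s4.png",im)
E
```

```text
t 10.90 r 0.1197 th 0.8090 z 0.0819 yaw-err -0.42 F tool [-0.3 -1.3 -0.1] grip 0.0269 0.5
[332.08108108 189.24324324] [331 184   4  13  37]
```

View pics/s4.png

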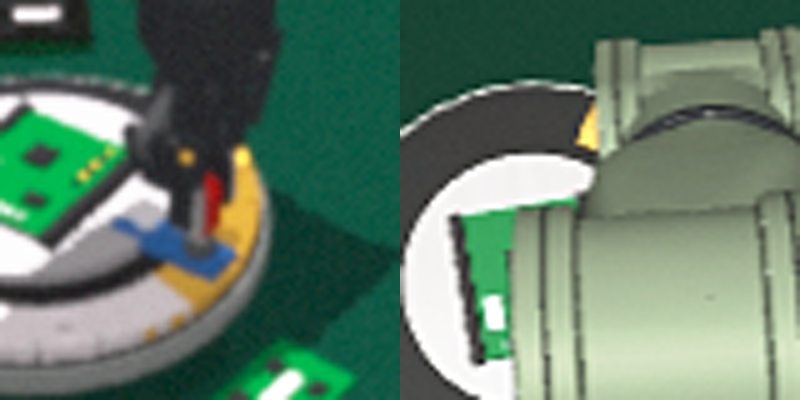

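The side crop shows the red knob still between the fingers at about (212,200). It isn't clear that it has dropped, so I'll keep feeling forward in small steps.

Call:
{"name": "send_rows", "arguments": {"slide": [[0,0.008,0],[0,0.008,0],[0,0,0]], "twist": [[0,0,-0.018],[0,0,-0.018],[0,0,0]]}}

```text
time: 11.42
ee_pos: [0.5581, 0.0142, 0.0819]
tool_rot: [-180.0, -0.0, 103.0]
wrist_force: [-0.1, -1.1, 0.4]
grip_width: 0.0276
grasp_force: 0.2
```

```bash
python3 look.py
```

```text
t 11.43 r 0.1196 th 0.8234 z 0.0819 yaw-err -0.17 F tool [-1.  -0.4 -0.4] grip 0.0276 0.2
[332.5        188.57142857] [331 184   4  12  28]
```

Call:
{"name": "send_rows", "arguments": {"slide": [[0,0.008,0],[0,0,0]], "twist": [[0,0,-0.013],[0,0,0]]}}

```text
time: 11.72
ee_pos: [0.5585, 0.0143, 0.0818]
tool_rot: [-180.0, -0.0, 103.3]
wrist_force: [-3.9, 0.7, 1.7]
grip_width: 0.0273
grasp_force: 1.7
```

```bash
python3 look.py
```

```text
t 11.72 r 0.1197 th 0.8274 z 0.0818 yaw-err -0.02 F tool [ 1.6 -3.7 -1.7] grip 0.0273 1.7
[332.5483871  188.87096774] [331 184   4  13  31]
```

Call:
{"name": "send_rows", "arguments": {"slide": [[0,0.006,0],[0,0,0]], "twist": [[0,0,-0.01],[0,0,0]]}}

```text
time: 12.02
ee_pos: [0.5587, 0.0144, 0.0818]
tool_rot: [-179.9, -0.0, 103.6]
wrist_force: [-7.6, 1.1, 3.6]
grip_width: 0.0273
grasp_force: 3.4
```

```bash
python3 look.py
```

```text
t 12.03 r 0.1196 th 0.8290 z 0.0818 yaw-err 0.18 F tool [ 2.8 -7.2 -3.6] grip 0.0273 3.4
[332.60714286 188.60714286] [331 184   4  12  28]
```

The side force is now rising steadily, so the pin is against a hole wall. I'll back off, open the fingers and check its height.

Call:
{"name": "send_rows", "arguments": {"slide": [[0,-0.018,0],[0,0,0]], "twist": [[0,0,0],[0,0,0]]}}

```text
time: 12.32
ee_pos: [0.558, 0.014, 0.082]
tool_rot: [180.0, 0.0, 103.6]
wrist_force: [-0.5, -0.0, 0.2]
grip_width: 0.0278
grasp_force: 0.0
```

Call:
{"name": "send_rows", "arguments": {"slide": [[0,0,0],[0,0,0],[0,0,0]], "twist": [[0,0,0],[0,0,0],[0,0,0]], "fingers": 60}}

```text
time: 12.7
ee_pos: [0.5577, 0.014, 0.0819]
tool_rot: [180.0, 0.0, 103.6]
wrist_force: [-0.5, 0.6, -1.2]
grip_width: 0.0511
grasp_force: 0.0
```

```bash
python3 look.py
```

```text
t 12.70 r 0.1197 th 0.8200 z 0.0819 yaw-err 0.70 F tool [ 0.7 -0.4  1.2] grip 0.0511 0.0
[331.30612245 189.65306122] [329 185   6  12  49]
```

Call:
{"name": "send_rows", "arguments": {"slide": [[0,0,-0.15],[0,0,-0.3],[0,0,-0.4],[0,0,-0.4],[0,0,0]], "twist": [[0,0,0],[0,0,0],[0,0,0],[0,0,0],[0,0,0]], "fingers": 90}}

```text
time: 13.38
ee_pos: [0.5586, 0.014, 0.2103]
tool_rot: [179.7, 0.1, 103.6]
wrist_force: [0.1, -0.7, 0.1]
grip_width: 0.0768
grasp_force: 0.0
```

```bash
cat >kn.py <<'E'
from h import *
from scipy.optimize import fsolve
ang()
c=eyes.capture("side");ce,st=red(c["color"],(245,120,380,260));print(ce,st)
cv2.imwrite("pics/%d.png"%(sense()["time"]*100),cv2.resize(c["color"][150:250,250:380],(780,600),interpolation=cv2.INTER_CUBIC))
e,d=ray(c,ce)
for z in np.arange(.077,.090,.001):
    P=e+d*(z-e[2])/d[2];q=P[:2]-A;print("%.3f r %.4f th %.4f"%(z,np.hypot(*q),np.arctan2(q[1],q[0])+np.radians(124.05)))
E
python3 kn.py; ls pics
```

```text
t 13.38 r 0.1199 th 0.8276 z 0.2103 yaw-err 0.25 F tool [-0.7 -0.1 -0.1] grip 0.0768 0.0
[329.61643836 190.38356164] [326 185   8  12  73]
0.077 r 0.1178 th 0.8295
0.078 r 0.1184 th 0.8206
0.079 r 0.1190 th 0.8119
0.080 r 0.1196 th 0.8032
0.081 r 0.1203 th 0.7946
0.082 r 0.1209 th 0.7861
0.083 r 0.1216 th 0.7777
0.084 r 0.1223 th 0.7694
0.085 r 0.1230 th 0.7612
0.086 r 0.1236 th 0.7531
0.087 r 0.1243 th 0.7451
0.088 r 0.1250 th 0.7371
0.089 r 0.1258 th 0.7293
1342.png
c.png
s1.png
s2.png
s3.png
s4.png
side0.png
top0.png
```

Call:
{"name": "send_rows", "arguments": {"slide": [[0.4,0,-0.1],[0.4,0,-0.1],[0.4,0,0],[0.4,0,0],[0.4,0,0],[0.4,0,0],[0.4,0,0],[0.2,0,0],[0,0,0]], "twist": [[0,0,0],[0,0,0],[0,0,0],[0,0,0],[0,0,0],[0,0,0],[0,0,0],[0,0,0],[0,0,0]]}}

```text
time: 14.55
ee_pos: [0.4865, 0.3062, 0.2263]
tool_rot: [-179.9, 0.0, 103.7]
wrist_force: [1.5, -0.1, -0.0]
grip_width: 0.077
grasp_force: 0.0
```

```bash
python3 - <<'E'
from h import *
C={n:eyes.capture(n) for n in("top","side")};r=[]
for n,b in(("top",(290,150,340,215)),("side",(245,140,380,230))):
    try:
        ce,st=red(C[n]["color"],b);print(n,ce,st);r.append(ray(C[n],ce))
    except Exception as e: print(n,e)
p,res=tri(r);q=p[:2]-A;print(p,res,np.hypot(*q),np.arctan2(q[1],q[0])+np.radians(124.05))
im=[cv2.resize(C[n]["color"][b[1]:b[3],b[0]:b[2]],(400,400),interpolation=cv2.INTER_CUBIC) for n,b in(("side",(240,140,350,250)),("top",(235,130,335,230)))]
cv2.imwrite("pics/fin.png",np.hstack(im))
E
```

```text
top [320.84782609 177.08695652] [318 173   7   9  46]
side [329.18666667 189.98666667] [326 184   8  13  75]
[0.55546145 0.01381283 0.08173838] [np.float64(0.0009920293130931792), np.float64(0.000992029313093167)] 0.11943983929899807 0.8014008743159244
```

View pics/fin.png

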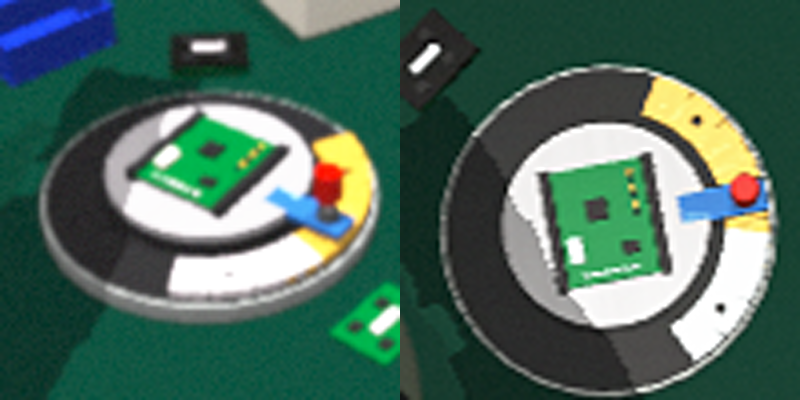

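The fin.png crops show the knob clear at (327,185) in the side view and over the first brass hole at (745,188) in the top view. Its height reads about 2 mm above home, within noise, so I'll average several frames to settle it.

```bash
python3 - <<'E'
from h import *
def wc(im,b):
    x0,y0,x1,y1=b;p=im[y0:y1,x0:x1];w=np.clip(p[...,2]-np.maximum(p[...,0],p[...,1])-25,0,None);w[w<30]=0
    n,l,st,ce=cv2.connectedComponentsWithStats((w>0).astype(np.uint8));i=1+np.argmax(st[1:,4]);w=w*(l==i)
    yy,xx=np.mgrid[y0:y1,x0:x1];return np.array([(xx*w).sum(),(yy*w).sum()])/w.sum(),st[i]
B={"top":((300,190,330,218),(305,160,335,192)),"side":((290,185,316,215),(310,170,345,205))}
old={n:cv2.imread(f"pics/{n}0.png").astype(float) for n in B}
C={};new={}
for n in B:
    L=[eyes.capture(n) for _ in range(8)];C[n]=L[0];new[n]=np.mean([l["color"].astype(float) for l in L],0)
for nm,S,i in(("home",old,0),("now",new,1)):
    r=[]
    for n in B:
        q,st=wc(S[n],B[n][i]);print(nm,n,q.round(2),st);r.append(ray(C[n],q))
    p,res=tri(r);q=p[:2]-A;print(p.round(4),round(res[0],5),np.hypot(*q).round(4),np.arctan2(q[1],q[0])+np.radians(124.05))
# vertical profile through knob, side
for S,i in((old,0),(new,1)):
    q,_=wc(S["side"],B["side"][i]);u=int(round(q[0]));v=int(round(q[1]));print(v,S["side"][v-9:v+18,u-1:u+2].mean(1).round().astype(int).tolist())
print(sense()["time"])
E
```

```text
home top [314.45 204.61] [11 11  8  8 45]
home side [301.97 200.82] [ 8 10  9 14 96]
[0.4638 0.0321 0.0843] 3e-05 0.1193 -0.0032076429301586273
now top [320.74 176.65] [13 13  7  9 47]
now side [329.7  189.12] [16 14 10 13 97]
[0.5569 0.0139 0.084 ] 0.0005 0.1197 0.8132260709097658
201 [[57, 60, 55], [45, 44, 43], [58, 58, 89], [127, 128, 228], [141, 143, 255], [49, 56, 255], [1, 25, 255], [4, 27, 255], [7, 25, 254], [17, 24, 229], [12, 21, 174], [19, 21, 163], [17, 22, 162], [14, 24, 158], [17, 21, 153], [29, 32, 150], [67, 67, 135], [97, 96, 112], [91, 90, 93], [74, 73, 72], [86, 73, 64], [163, 106, 66], [227, 142, 65], [241, 156, 70], [221, 134, 61], [151, 114, 94], [167, 155, 156]]
189 [[103, 252, 255], [104, 253, 255], [103, 252, 255], [97, 246, 255], [72, 207, 255], [17, 80, 255], [1, 22, 255], [1, 24, 255], [5, 25, 254], [17, 27, 232], [17, 23, 180], [16, 21, 168], [17, 23, 164], [16, 21, 160], [16, 23, 156], [26, 33, 153], [64, 68, 139], [96, 95, 112], [95, 94, 96], [76, 76, 75], [89, 77, 70], [166, 107, 66], [228, 143, 67], [222, 140, 67], [162, 118, 94], [96, 133, 160], [76, 197, 238]]
15.45
```

The knob height (0.0840 m against 0.0843 m at home, same method) and the knob-to-collar gap both match the home state, so the pin is fully in. Handing in.

```bash
python3 -c "
from plant import bot,sense
print(sense()['wrist_force'],sense()['qvel']);print(bot.hand_in())"
```

```text
[-0.23400462  0.20011909  0.73290863] [-0.03120739  0.1025514  -0.09645247  0.04969645  0.09134903 -0.09447649
 -0.03075687]
the job is handed in; nothing more can be done
None
```

The pin is home in the first brass hole at about 0.81 rad by camera and feel, the holder is released with the gripper clear of it, and the job was handed in at about 15.5 s; no verdict was returned.

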